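# Open the lamp shutter with the key and hold the glass cell in the light path

## Robot

A 6-joint arm with a two-finger parallel gripper is mounted at the origin on the work surface. World frame = base frame: x ahead of the robot, y to its left, z up, the work surface at z = 0. Lengths are in m, angles in rad, forces in N, time in s.
With the tool pointing down it reaches from about 0.425 to 0.95 m from the base axis. Payload 3.5 kg.
Tool frame: the origin (TCP) lies at the very end of the fingers, on their centre line; the grasp point (between the pads) lies 19 mm behind it; x points along the fingers, z is the direction in which the jaws open and shut, and the axes are right-handed (so a half turn about x gives the same grasp; the last joint's range is limited). The gripper opens to 85 mm and grips with 20 to 120 N. Pads are 22 mm wide; open, the fingers measure 114 mm over their backs; the gripper's body (76 mm by 85 mm) begins 54 mm behind the grasp point. The pads swing forward as they close: fully open they stand 13 mm farther back than shut.
Start: joints at [1.126, 0.286, 1.577, -0, 1.279, -0.15], TCP at [0.196, 0.646, 0.231] pointing down, gripper open.
Joint ranges: [-2.77, 2.77], [-0.9, 2.22], [0.21, 2.48], [-1.53, 4.67], [0.24, 2.81], [-2.84, 2.84]. Speed limits (rad/s): [2.79, 2.79, 3.14, 3.14, 3.14, 3.14].

## Interface

Orientations are given as a unit quaternion [x, y, z, w].
In Python, from plant import ctrl, cams gives the robot as it stands.
- The arm moves only by the tool play_rows, never from a script. Its argument "rows" is a list of rows, each a list of 3 entries, a list of its own where there are three numbers: the opening in per cent of the stroke, from 0 (shut) to 100 (fully open), then the shift along the tool's x, y, z in units of 0.3 m (1.0 is 0.3 m), then the turn, a rotation vector about the tool's x, y, z in units of pi/2 rad (1.0 is pi/2 rad). A call has 1 to 10 rows; each row is the pose to reach, as a shift and turn from the pose commanded when the call began, along the tool's axes at that moment; what a row does not reach only later rows make up. A row lasts 1/12 s, in which the tool goes at most 41.7 mm and 7.16 degrees, less where a joint would pass 70% of its speed; a pose out of reach is approached as far as the arm can. A call with a number of a shift or a turn outside -1 to 1 is refused whole. A call with a gripper value outside its range is refused whole. The fingers move at their own pace and stop on an object; "force" is the grip in N (left out, the last holds). Time passes only in rows, so rows that repeat a pose let the fingers close. It gives the time, the measured TCP pose, the force and the opening at its end, in the units of the state.
- ctrl.get_state(): the state, without advancing time (a new reading comes with each control period).
- cams.read_camera(name): name is "scene" or "top"; returns a dict with "color" (420x560x3 uint8, red, green, blue), "fx", "fy", "cx", "cy" (pixels), "view" (4x4, takes a point from world to camera coordinates). Camera axes: x right, y down, z forward; pixel columns grow to the right and rows downward; lengths in m; the calibration is good to about 2 mm. A picture is of the moment at which its call begins. There is no depth.
- ctrl.sign_off(): hands the job in, once; it reports no verdict.
The state is a dict: "time": time; "qpos": joint angles; "dq": joint speeds; "joint_efforts": joint torques, N m; "eef_pos": TCP position; "tcp_rot": TCP orientation; "contact_force": force on the tool from outside, world axes, zero at the start; "wrist_torque": the same for the moment, N m; "opening": opening from 0.0 (shut) to 1.0 (fully open).
Only numpy, scipy, OpenCV 4.12 (cv2) and the standard library are available. Lean on these libraries where they do the work, as an engineer would, in place of code of your own. Each camera call takes 0.05 s, during which the arm holds its last target. There are 200 camera calls.

## Task

On the bench light gauge, fit the square key into the recess of the knob on top of the lamp head, turn the knob clockwise with it nearly to its stop, so that the shutter blade swings well clear of the lens, and leave the key standing in the knob. Then pick up the glass cell by its two frosted faces only, never touching its clear windows, and hold it upright in the light path midway between lamp and sensor, beam through the middle of the windows and windows square to the beam; finish there, still holding it in the air. Turn the knob with the key only, never with the gripper or arm itself, and leave the other things on the bench where they are.

Things in the scene. Friction and masses are not known exactly. Their poses are not given: they have to be found in the camera images.
- gauge: Fixed light gauge: aluminium rail 440 x 50 x 14 mm with two grey heads. Origin on the table under the middle of the light path; x along the beam from lamp to sensor, z up. Lamp head (knob on top): 100 x 60 mm, top at z 120 mm, centre x = -155 mm, lens front at x = -105. Sensor head: 70 x 60 mm, top at z 130, front at x = +110. Position and yaw vary.
- beam_mid (a point): Point on the level beam midway between the heads, 95 mm above the table; axes parallel to the gauge's. The free gap between the heads is 215 mm long.
- shutter (a joint): Turning angle (rad) of the captive knob and shutter about its vertical axis: about 0 to 0.2 at the start, with the blade in front of the lens; grows turning clockwise seen from above; stop at 1.3; well clear of the lens above about 0.9. Stiff friction of about 0.08 N m, it stays where it is left, no spring.
- recess (a point): Centre of the mouth of the recess in the top of the captive steel knob (square block 34 x 34 mm, 147 mm above the table; only the key may touch it). The recess is 12 mm square, 18 mm deep, 1.5 mm chamfer, sides parallel to the block's, on the turning axis. At joint 0 its axes are parallel to the gauge's; a 64 mm arm along its x carries the 28 mm wide blade that hangs in front of the lens.
- key: Loose steel square key, 96 mm high, about 110 g, standing in a wooden block at the start. Origin at the end of the tip, z up the shank. Square tip 10 x 10 mm, 26 mm long; round shank 12 mm thick to z = 51 mm; flat paddle handle from there up, 44 mm wide along x, 14 mm thick along y. Tip sides are parallel to the paddle's: it fits the recess at any quarter turn.
- key_tip (a point): Centre of the end of the key's tip (the key's origin).
- key_block: Fixed wooden block 60 x 60 x 32 mm, origin under its centre; the key's tip stands 20 mm deep in a 12 mm square hole in its middle. It swaps places with the cork mat between starts.
- cell: Loose glass cell (cuvette) 30 mm along x, 36 mm along y, 60 mm high plus a 22 x 24 x 4 mm black cap; about 140 g. Origin at the centre of its underside, z up. Clear windows: the +x and -x faces. Frosted whitish faces, 30 x 60 mm: +y and -y, 36 mm apart; grip only these. It stands upright on the cork mat, yaw varies. Either window may face the lamp.
- cell_center (a point): Centre of the glass cell, 30 mm above its underside.
- window_a: The clear window on the cell's +x side, 28 mm wide, 58 mm high (origin the same as the cell's).
- window_b: The clear window on the cell's -x side, same size (origin the same as the cell's).
- cell_mat: Fixed cork mat 90 x 90 mm, 6 mm thick, under the cell; origin under its centre.
- hammer: Bystander: hammer lying beyond the gauge.
- wrench: Bystander: wrench lying near the robot, to its right.
- offcut: Bystander: wood offcut 70 x 45 x 50 mm.
- screw_jar: Bystander: closed jar 52 mm in diameter, 70 mm high.
- flat_bar: Bystander: steel flat bar 200 x 30 x 6 mm.
- f_clamp: Bystander: bar clamp lying on the bench, about 270 x 100 mm, 24 mm high.
Not all that is in view belongs to the job. Leave any green or pink look-alike of the key alone. Of the things that look like the cell, the larger one is meant.

How it is judged:
On the way, in this order (a step that is already met when the one before it is completed fails the run):
1. the key's tip stands in the recess of the knob, with the shutter still closed (z of key_tip in the frame of recess below -0.012 m and horizontal distance between key_tip and recess below 0.004 m and angle between key's own z axis and vertical below 0.25 rad and value of joint shutter below 0.6 rad), for 0.1 s.
2. the knob has been turned by the key until the shutter is open (z of key_tip in the frame of recess below -0.012 m and horizontal distance between key_tip and recess below 0.004 m and angle between key's own z axis and vertical below 0.25 rad and value of joint shutter above 0.9 rad), for 0.1 s.
3. the key is let go, standing in the knob, and the cell is lifted by the fingers (z of key_tip in the frame of recess below -0.012 m and horizontal distance between key_tip and recess below 0.004 m and angle between key's own z axis and vertical below 0.25 rad and contact force between the fingers and key below 0.2 N and contact force between the fingers and cell above 1 N and height (world z) of cell_center above 0.056 m), for 0.1 s.
At the end, for the whole second after the job is handed in: Shutter above 0.9 rad; key untouched, tip 12 mm or more into the recess, leaning under 0.25 rad; cell at rest, held in the air by the fingers, clear of the gauge, upright and square to the beam within 0.17 rad, centre within 35 mm of midway, 8 mm sideways and 12 mm in height of the beam (all of step 2 and contact force between each of the arm, the fingers and key below 0.2 N and contact force between the fingers and cell above 1 N and contact force between cell and gauge below 0.3 N and x of cell_center in the frame of beam_mid between -0.035 and 0.035 m and y of cell_center in the frame of beam_mid between -0.008 and 0.008 m and z of cell_center in the frame of beam_mid between -0.012 and 0.012 m and angle between cell's own z axis and vertical below 0.17 rad and angle between the x axis of cell and the x axis of gauge, either way round below 0.17 rad and linear speed of cell below 0.03 m/s); the arm keeps its last pose, push and grip.
It fails at once if the gripper or arm touches the knob or its blade (contact force between any of the fingers, the arm and shutter above 1 N).
It fails at once if the gripper or arm touches a clear window of the cell (contact force between any of the fingers, the arm and window_a above 0.5 N or contact force between any of the fingers, the arm and window_b above 0.5 N).
It fails at once if a bystander is moved by more than 30 mm (distance of any of hammer, wrench, offcut, screw_jar, flat_bar, f_clamp from where it was at the start of the episode above 0.03 m).
It also fails if it takes over 64 s, if anything falls off the work surface, if the arm or the gripper's body presses on something with over 40 N, if the wrist force passes 120 N, or if a joint passes its speed limit or range.

## Working session

There is one attempt and no reset: what is moved stays moved. The work goes in short steps, Python scripts to look and compute and a tool call to move; the robot and the scene stay as the last step left them, time stands still between calls to the robot, and variables do not carry over. Pictures are saved under pics/ and viewed, about 8 in all and at most 12, crops included, and the job is handed in when it is done.

Besides the shell and the picture viewer there is one more tool, called after "Call:" as name(argument=value, ...) on one line, values as JSON. play_rows: Moves the arm, as the interface text tells. Shifts and turns lie within -1 to 1; 1 stands for 0.3 m of shift or pi/2 rad of turn. Its arguments: {"type":"object","properties":{"rows":{"type":"array"},"force":{"type":"number"}},"required":["rows"]}

```bash
ls; mkdir -p pics; python3 - <<'E'
from plant import ctrl, cams
import cv2, numpy as np
for n in ("scene","top"):
    c=cams.read_camera(n)
    cv2.imwrite(f"pics/{n}0.png",c["color"][:,:,::-1])
    print(n,c["fx"],c["fy"],c["cx"],c["cy"],np.round(c["view"],4).tolist())
s=ctrl.get_state();print(s)
E
```

```text
pics
scene 498.47826949837287 498.47826949837287 285.77418699323164 213.83462396349051 [[-0.7984, 0.6021, 0.0004, 0.3914], [0.3247, 0.4311, -0.8419, -0.1273], [-0.507, -0.6721, -0.5397, 1.64], [0.0, 0.0, 0.0, 1.0]]
top 489.0800334668874 489.0800334668874 285.3656241709582 214.91984267802007 [[-0.0002, -1.0, -0.0098, 0.0677], [-0.9802, 0.0022, -0.1982, 0.5699], [0.1982, 0.0095, -0.9801, 1.4253], [0.0, 0.0, 0.0, 1.0]]
{'time': 0.1, 'qpos': array([ 1.12598975e+00,  2.87120462e-01,  1.57804171e+00, -1.61851719e-05,
        1.27860390e+00, -1.50001530e-01]), 'dq': array([ 0.0003806 , -0.00300703, -0.00152885, -0.0002464 ,  0.00323439,
       -0.00034125]), 'joint_efforts': array([ 3.47005027e-05, -4.07297480e+01, -2.93698561e+01, -1.68665856e-04,
        3.40458173e-03, -2.70326217e-05]), 'eef_pos': array([0.19583889, 0.64533928, 0.23005056]), 'tcp_rot': array([-0.42150949,  0.56868745,  0.42077926,  0.56733514]), 'contact_force': array([-0.4163923 , -0.29014816,  0.67939591]), 'wrist_torque': array([-0.042109  ,  0.02353934, -0.02946133]), 'opening': 1.0030771139449453}
```

View pics/top0.png

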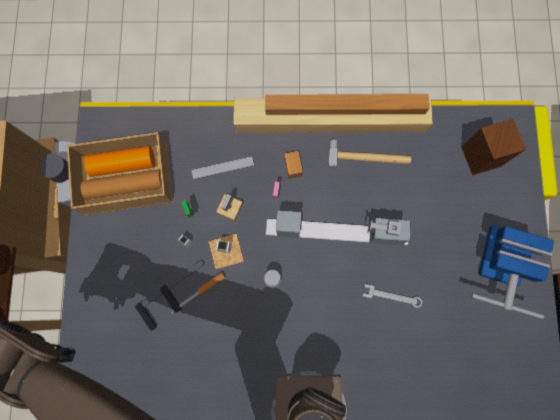

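View pics/scene0.png

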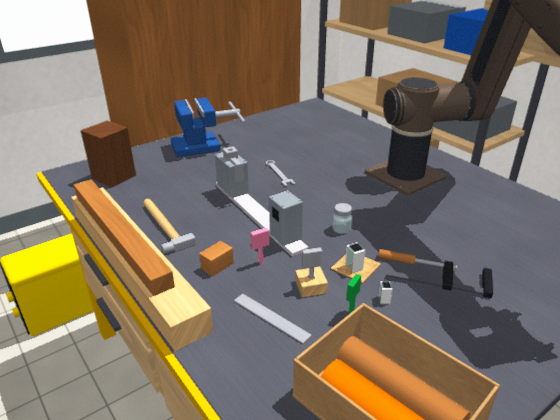

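The top view shows the grey key in its block at about (227,203), the cell on the cork mat at (224,246), the sensor head at (289,221) and the lamp head with knob at (393,228).
Things that could be mistaken for the key: grey at (227,203), green at (187,208), pink at (277,188). I choose the grey one in the block.
Things that could be mistaken for the cell: large at (224,246) on the cork, small at (184,239). I choose the large one. Next is a close crop to check both.

```bash
python3 - <<'E'
import cv2, numpy as np
t=cv2.imread("pics/top0.png"); s=cv2.imread("pics/scene0.png")
def crop(im,x0,y0,w,h,k):
    c=cv2.resize(im[y0:y0+h,x0:x0+w],None,fx=k,fy=k,interpolation=cv2.INTER_CUBIC)
    for i in range(0,w,10):
        cv2.line(c,(i*k,0),(i*k,5),(0,0,255),1); cv2.putText(c,str(x0+i),(i*k,14),0,.3,(0,255,255),1)
    for i in range(0,h,10):
        cv2.line(c,(0,i*k),(5,i*k),(0,0,255),1); cv2.putText(c,str(y0+i),(6,i*k+4),0,.3,(0,255,255),1)
    return c
a=crop(t,195,185,56,84,7)[:588,:392]; b=crop(t,360,205,56,42,7)
c=crop(t,262,205,56,42,7)
cv2.imwrite("pics/c1.png",np.hstack([a,np.vstack([b,c])]))
a=crop(s,290,235,100,64,8//2*2//2*2)[:, :800]
a=crop(s,290,238,100,62,6)[:372]
b=crop(s,210,140,50,37,6); c=crop(s,262,186,50,37,6)
cv2.imwrite("pics/c2.png",np.vstack([a,np.hstack([b,c])]))
print(cv2.imread("pics/c2.png").shape)
E
```

```text
(594, 600, 3)
```

View pics/c1.png

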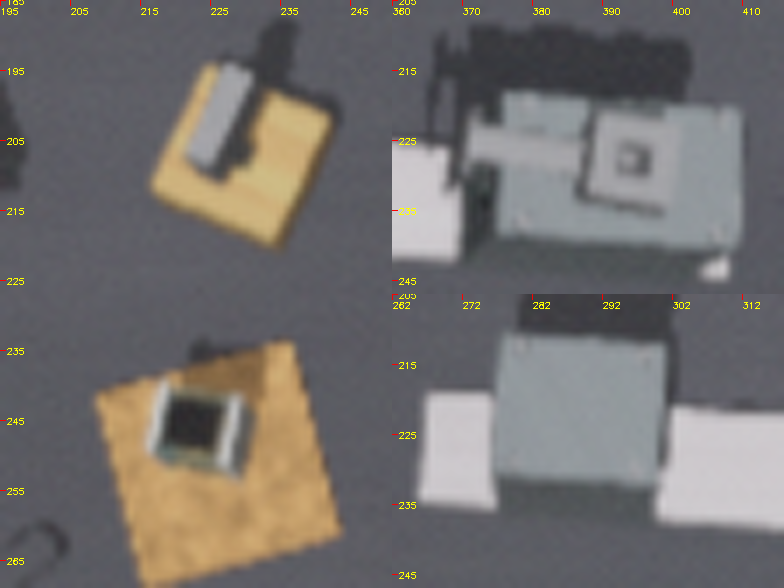

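View pics/c2.png

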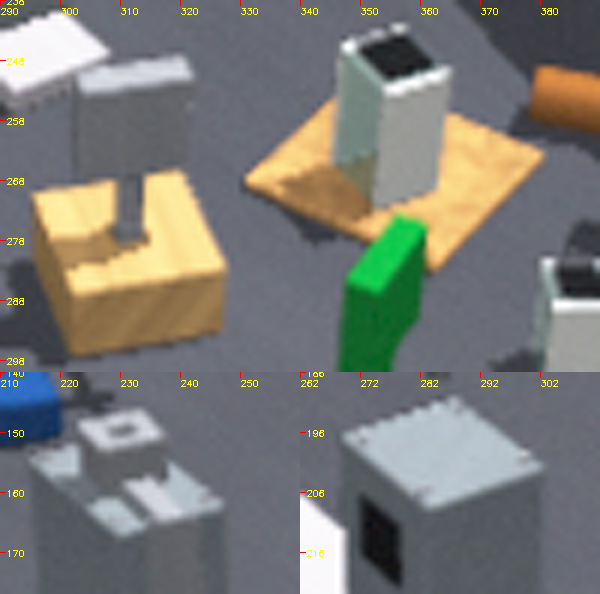

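The c1 and c2 crops confirm it. The grey key's paddle top is at (226,201) in top and (312,251) in scene. The large cell's cap is at (222,245) in top and (356,247) in scene, with frosted strips left and right. The recess is at (394,227) in top. I fit the poses from these corners.

```bash
cat > h.py <<'E'
import numpy as np
from plant import ctrl, cams
from scipy.optimize import least_squares
from scipy.spatial.transform import Rotation as R
def world(p,l):
    c,s=np.cos(p[2]),np.sin(p[2]); l=np.asarray(l,float)
    return np.c_[p[0]+c*l[:,0]-s*l[:,1],p[1]+s*l[:,0]+c*l[:,1],l[:,2]]
def proj(c,w):
    q=w@c["view"][:3,:3].T+c["view"][:3,3]
    return np.c_[c["fx"]*q[:,0]/q[:,2]+c["cx"],c["fy"]*q[:,1]/q[:,2]+c["cy"]]
def fit(p0,obs,cam):
    "obs: list of (cam name, local pts, pixels)"
    f=lambda p:np.concatenate([(proj(cam[n],world(p,l))-px).ravel() for n,l,px in obs])
    r=least_squares(f,p0,loss="soft_l1"); return r.x,f(r.x).reshape(-1,2)
def unit(u,k,x0,y0): return (np.asarray(u,float)+.5)/k-.5+[x0,y0]
def go(pos,jaw):
    "row numbers from the measured pose to TCP pos pointing down, jaw yaw (mod pi)"
    s=ctrl.get_state(); r0=R.from_quat(s["tcp_rot"]); out=[]
    for j in (jaw,jaw+np.pi):
        z=np.array([np.cos(j),np.sin(j),0]); x=np.array([0,0,-1.]); m=R.from_matrix(np.c_[x,np.cross(z,x),z])
        out.append((r0.inv()*m).as_rotvec()/(np.pi/2))
    out.sort(key=np.linalg.norm)
    print("shift",np.round(r0.inv().apply(np.asarray(pos)-s["eef_pos"])/.3,4),"turn",np.round(out[0],4),"alt",np.round(out[1],4),"q",np.round(s["qpos"],2))
E
python3 - <<'E'
from h import *
cam={n:cams.read_camera(n) for n in("top","scene")}
def P(name,z,pts,px,k,x0,y0):
    return (name,[(a/1e3,b/1e3,z) for a,b in pts],unit(px,k,x0,y0))
g=[P("top",.12,[(-105,-30),(-205,-30),(-205,30),(-105,30)],[(111,92),(350,107),(346,250),(107,234)],7,360,205),
   P("top",.13,[(180,-30),(110,-30),(110,30),(180,30)],[(109,37),(275,50),(265,194),(102,184)],7,262,205),
   P("scene",.13,[(110,-30),(110,30),(180,30),(180,-30)],[(43,65),(157,27),(246,95),(130,138)],6,262,186),
   P("scene",.12,[(-205,-30),(-105,30),(-105,-30)],[(30,86),(224,133),(125,163)],6,210,140)]
kn=[P("top",.147,[(0,0)],[(241,160)],7,360,205),P("scene",.147,[(0,0)],[(125,59)],6,210,140)]
ke=[P("top",.108,[(22,7),(22,-7),(-22,7),(-22,-7)],[(224,63),(252,70),(187,156),(214,166)],7,195,185),
    P("scene",.108,[(22,7),(22,-7),(-22,7),(-22,-7)],[(82,96),(78,78),(193,78),(184,58)],6,290,238)]
ce=[P("top",.07,[(11,12),(11,-12),(-11,12),(-11,-12)],[(172,392),(224,402),(164,441),(216,450)],7,195,185),
    P("scene",.07,[(11,12),(11,-12),(-11,-12),(-11,12)],[(388,83),(358,53),(402,36),(435,58)],6,290,238),
    P("scene",.066,[(15,18),(15,-18),(-15,-18),(-15,18)],[(384,98),(338,50),(404,22),(452,68)],6,290,238)]
for n,p0,o in(("gauge",[.57,-.05,1.5],g),("knob",[.57,-.2,0],kn),("key",[.65,.2,-.38],ke),("cell",[.53,.2,-.19],ce)):
    for sub,lab in((o,"both"),([q for q in o if q[0]=="top"],"top"),([q for q in o if q[0]=="scene"],"scene")):
        p,r=fit(p0,sub,cam)
        print(n,lab,np.round(p,4),"rms",np.round(np.sqrt((r**2).mean()),2),end=" ")
        if lab=="both":
            i=0
            for q in o: m=len(q[2]);print(q[0],np.round(r[i:i+m].mean(0),2),end=" ");i+=m
            if n=="gauge": print("recess pred",world(p,[(-.155,0,.147)]),end="")
        print()
s=ctrl.get_state();print(R.from_quat(s["tcp_rot"]).as_matrix().round(3))
E
```

```text
gauge both [ 0.5258 -0.0863  1.4993] rms 0.5 top [-0.05  0.29] top [-0.25  0.32] scene [-0.34  0.  ] scene [-0.66  0.35] recess pred [[ 0.51471498 -0.24087946  0.147     ]]
gauge top [ 0.5267 -0.0867  1.4993] rms 0.32 
gauge scene [ 0.524  -0.0861  1.4943] rms 0.45 
knob both [ 0.5139 -0.2403  0.    ] rms 0.35 top [-0.08  0.44] scene [-0.41  0.36] 
knob top [ 0.5152 -0.2406  0.    ] rms 0.0 
knob scene [ 0.5116 -0.2417  0.    ] rms 0.0 
key both [ 0.6015  0.2428 -0.3623] rms 0.52 top [-0.37  0.37] scene [-0.52 -0.06] 
key top [ 0.6026  0.2418 -0.3454] rms 0.24 
key scene [ 0.6008  0.2436 -0.3789] rms 0.44 
cell both [ 0.4758  0.2558 -0.1728] rms 0.68 top [-0.47  0.55] scene [-0.34 -0.4 ] scene [-0.25  0.64] 
cell top [ 0.4774  0.2544 -0.1631] rms 0.23 
cell scene [ 0.4751  0.2561 -0.1769] rms 0.7 
[[-0.001 -0.957  0.291]
 [-0.001  0.291  0.957]
 [-1.     0.    -0.002]]
```

```bash
python3 -c "
from h import *
go([.42,.44,.2],1.2085); go([.6015,.2428,.16],1.2085)"
```

```text
shift [ 0.1019 -0.9138 -0.4383] turn [ 0.0429 -0.001  -0.0001] alt [-1.9571e+00  2.0000e-04 -1.5000e-03] q [ 1.13  0.29  1.58 -0.    1.28 -0.15]
shift [ 0.2358 -1.6837 -0.8913] turn [ 0.0429 -0.001  -0.0001] alt [-1.9571e+00  2.0000e-04 -1.5000e-03] q [ 1.13  0.29  1.58 -0.    1.28 -0.15]
```

Call:
play_rows(rows=[[100, [0.05, -0.3, -0.15], [0.043, 0, 0]], [100, [0.1, -0.914, -0.438], [0.043, 0, 0]], [100, [0.1, -0.914, -0.438], [0.043, 0, 0]], [100, [0.1, -0.914, -0.438], [0.043, 0, 0]], [100, [0.1, -0.914, -0.438], [0.043, 0, 0]], [100, [0.1, -0.914, -0.438], [0.043, 0, 0]], [100, [0.1, -0.914, -0.438], [0.043, 0, 0]], [100, [0.1, -0.914, -0.438], [0.043, 0, 0]]], force=40)

```text
time: 0.87
eef_pos: [0.4235, 0.4367, 0.2005]
tcp_rot: [-0.401, 0.583, 0.4, 0.582]
contact_force: [-0.2, -1.0, 0.2]
opening: 1.001
```

```bash
python3 -c "
from h import *
go([.6015,.2428,.16],1.2085)"
```

```text
shift [ 0.1367 -0.7855 -0.3907] turn [-0.0027 -0.0011  0.0007] alt [1.9973e+00 1.2000e-03 1.7000e-03] q [ 0.63  0.17  1.77 -0.    1.2  -0.57]
```

Call:
play_rows(rows=[[100, [0.137, -0.78, -0.388], [0, 0, 0]], [100, [0.137, -0.78, -0.388], [0, 0, 0]], [100, [0.137, -0.78, -0.388], [0, 0, 0]], [100, [0.137, -0.78, -0.388], [0, 0, 0]], [100, [0.137, -0.78, -0.388], [0, 0, 0]], [100, [0.137, -0.78, -0.388], [0, 0, 0]], [100, [0.137, -0.78, -0.388], [0, 0, 0]], [100, [0.137, -0.78, -0.388], [0, 0, 0]], [100, [0.137, -0.78, -0.388], [0, 0, 0]], [100, [0.137, -0.78, -0.388], [0, 0, 0]]])

```text
time: 1.7
eef_pos: [0.5969, 0.25, 0.1603]
tcp_rot: [-0.402, 0.582, 0.402, 0.582]
contact_force: [0.1, -0.5, 0.4]
opening: 0.999
```

```bash
python3 -c "
from h import *
print(ctrl.get_state()['eef_pos'])
go([.6015,.2428,.069],1.2085)"
```

```text
[0.59693173 0.24995085 0.16026817]
shift [ 0.3042 -0.0229 -0.017 ] turn [ 0.0006  0.0002 -0.0005] alt [-1.9994e+00  8.0000e-04  3.0000e-04] q [ 0.24  0.29  1.71  0.    1.15 -0.97]
```

Call:
play_rows(rows=[[100, [0.1, -0.02, -0.015], [0, 0, 0]], [100, [0.1, -0.02, -0.015], [0, 0, 0]], [100, [0.1, -0.02, -0.015], [0, 0, 0]], [100, [0.1, -0.02, -0.015], [0, 0, 0]]])

```text
time: 2.03
eef_pos: [0.601, 0.2437, 0.1308]
tcp_rot: [-0.402, 0.582, 0.402, 0.582]
contact_force: [0.3, -0.3, 0.8]
opening: 0.999
```

```bash
python3 -c "
from h import *
print(ctrl.get_state()['eef_pos'])
go([.6015,.2428,.069],1.2085)"
```

```text
[0.60104772 0.24367779 0.13081274]
shift [ 0.206  -0.0025 -0.0022] turn [ 0.001   0.0001 -0.0002] alt [-1.999e+00  4.000e-04  1.000e-04] q [ 0.23  0.32  1.72  0.    1.1  -0.98]
```

Call:
play_rows(rows=[[100, [0.2, -0.0025, -0.002], [0, 0, 0]], [100, [0.2, -0.0025, -0.002], [0, 0, 0]], [100, [0.2, -0.0025, -0.002], [0, 0, 0]], [100, [0.2, -0.0025, -0.002], [0, 0, 0]], [0, [0.2, -0.0025, -0.002], [0, 0, 0]], [0, [0.2, -0.0025, -0.002], [0, 0, 0]], [0, [0.2, -0.0025, -0.002], [0, 0, 0]], [0, [0.2, -0.0025, -0.002], [0, 0, 0]], [0, [0.2, -0.0025, -0.002], [0, 0, 0]], [0, [0.2, -0.0025, -0.002], [0, 0, 0]]], force=40)

```text
time: 2.87
eef_pos: [0.6026, 0.2416, 0.0708]
tcp_rot: [-0.402, 0.582, 0.402, 0.582]
contact_force: [-0.4, 1.0, 3.7]
opening: 0.154
```

Call:
play_rows(rows=[[0, [0, 0, 0], [0, 0, 0]], [0, [0, 0, 0], [0, 0, 0]], [0, [0, 0, 0], [0, 0, 0]], [0, [0, 0, 0], [0, 0, 0]], [0, [0, 0, 0], [0, 0, 0]], [0, [0, 0, 0], [0, 0, 0]]], force=60)

```text
time: 3.37
eef_pos: [0.6028, 0.2416, 0.0709]
tcp_rot: [-0.402, 0.582, 0.402, 0.582]
contact_force: [0.4, -0.3, 5.2]
opening: 0.157
```

```bash
python3 -c "
from h import *
s=ctrl.get_state();print(s['eef_pos'],s['wrist_torque'],R.from_quat(s['tcp_rot']).as_matrix().round(4).tolist())"
```

```text
[0.60276531 0.24158511 0.07092736] [-0.05429925  0.1645118  -0.0270589 ] [[0.0009, -0.9351, 0.3544], [0.0001, 0.3544, 0.9351], [-1.0, -0.0008, 0.0005]]
```

Call:
play_rows(rows=[[0, [-0.05, 0, 0], [0, 0, 0]], [0, [-0.15, 0, 0], [0, 0, 0]], [0, [-0.3, 0, 0], [0, 0, 0]], [0, [-0.43, 0, 0], [0, 0, 0]], [0, [-0.56, 0, 0], [0, 0, 0]], [0, [-0.63, 0, 0], [0, 0, 0]], [0, [-0.63, 0, 0], [0, 0, 0]]])

```text
time: 3.95
eef_pos: [0.6049, 0.2422, 0.2675]
tcp_rot: [-0.403, 0.578, 0.4, 0.586]
contact_force: [0.5, -1.0, 1.0]
opening: 0.158
```

```bash
python3 -c "
from h import *
s=ctrl.get_state();print(s['eef_pos'],s['contact_force'],s['opening'])
go([.55,.0,.25],1.384);go([.514,-.2405,.25],1.384)"
```

```text
[0.60485467 0.24223087 0.26749443] [ 0.46770891 -0.98481394  0.95664707] 0.15844780775796782
shift [ 0.0538 -0.1146 -0.8202] turn [-0.1117  0.0038  0.0069] alt [ 1.8883  0.0102 -0.0057] q [ 0.23  0.2   1.61  0.    1.32 -0.98]
shift [ 0.0501 -0.2865 -1.6124] turn [-0.1117  0.0038  0.0069] alt [ 1.8883  0.0102 -0.0057] q [ 0.23  0.2   1.61  0.    1.32 -0.98]
```

Call:
play_rows(rows=[[0, [0.05, -0.06, -0.4], [-0.05, 0, 0]], [0, [0.05, -0.115, -0.82], [-0.11, 0, 0]], [0, [0.05, -0.115, -0.82], [-0.11, 0, 0]], [0, [0.05, -0.115, -0.82], [-0.11, 0, 0]], [0, [0.05, -0.115, -0.82], [-0.11, 0, 0]], [0, [0.05, -0.115, -0.82], [-0.11, 0, 0]], [0, [0.05, -0.115, -0.82], [-0.11, 0, 0]]])

```text
time: 4.53
eef_pos: [0.5447, -0.0064, 0.2414]
tcp_rot: [-0.448, 0.549, 0.449, 0.544]
contact_force: [-0.5, 1.0, -1.5]
opening: 0.153
```

```bash
python3 -c "
from h import *
s=ctrl.get_state();print(s['eef_pos'],s['contact_force'],s['opening'])
go([.514,-.2405,.25],1.384)"
```

```text
[ 0.54466339 -0.00636636  0.24141155] [-0.46934674  1.02190304 -1.49793941] 0.15310917617426822
shift [-0.0263 -0.0515 -0.7855] turn [-0.0057 -0.0021 -0.0033] alt [ 1.9942 -0.0052  0.0033] q [-0.2  -0.01  1.88 -0.    1.27 -1.57]
```

Call:
play_rows(rows=[[0, [-0.02, -0.05, -0.4], [0, 0, 0]], [0, [-0.02, -0.06, -0.795], [0, 0, 0]], [0, [-0.02, -0.06, -0.795], [0, 0, 0]], [0, [-0.02, -0.06, -0.795], [0, 0, 0]], [0, [-0.02, -0.06, -0.795], [0, 0, 0]], [0, [-0.02, -0.06, -0.795], [0, 0, 0]], [0, [-0.02, -0.06, -0.795], [0, 0, 0]], [0, [-0.02, -0.06, -0.795], [0, 0, 0]], [0, [-0.02, -0.06, -0.795], [0, 0, 0]], [0, [-0.02, -0.06, -0.795], [0, 0, 0]]])

```text
time: 5.37
eef_pos: [0.52, -0.2367, 0.2492]
tcp_rot: [-0.45, 0.545, 0.452, 0.545]
contact_force: [0.6, 0.6, -2.2]
opening: 0.156
```

```bash
cat > crop.py <<'E'
import cv2, numpy as np
def crop(im,x0,y0,w,h,k):
    c=cv2.resize(im[y0:y0+h,x0:x0+w],None,fx=k,fy=k,interpolation=cv2.INTER_CUBIC)
    for i in range(0,w,10):
        cv2.line(c,(i*k,0),(i*k,5),(0,0,255),1); cv2.putText(c,str(x0+i),(i*k,14),0,.3,(0,255,255),1)
    for i in range(0,h,10):
        cv2.line(c,(0,i*k),(5,i*k),(0,0,255),1); cv2.putText(c,str(y0+i),(6,i*k+4),0,.3,(0,255,255),1)
    return c
E
python3 - <<'E'
from h import *; from crop import *
s=ctrl.get_state();print(s['eef_pos'],s['contact_force'],s['opening'])
go([.514,-.2405,.25],1.384)
c={n:cams.read_camera(n) for n in("top","scene")}
for n in c: cv2.imwrite(f"pics/{n}3.png",c[n]["color"][:,:,::-1])
t,s=(c[n]["color"][:,:,::-1] for n in("top","scene"))
cv2.imwrite("pics/c3.png",np.hstack([crop(t,360,185,50,75,8),crop(s,205,112,50,75,8)]))
E
```

```text
[ 0.51995996 -0.23674359  0.24917184] [ 0.58731664  0.59288126 -2.24731414] 0.15595527422996483
shift [-0.0027  0.0172 -0.016 ] turn [-0.0008  0.0008 -0.0012] alt [ 1.9992e+00 -1.8000e-03 -1.3000e-03] q [-0.6   0.05  1.82  0.    1.28 -1.99]
```

View pics/c3.png

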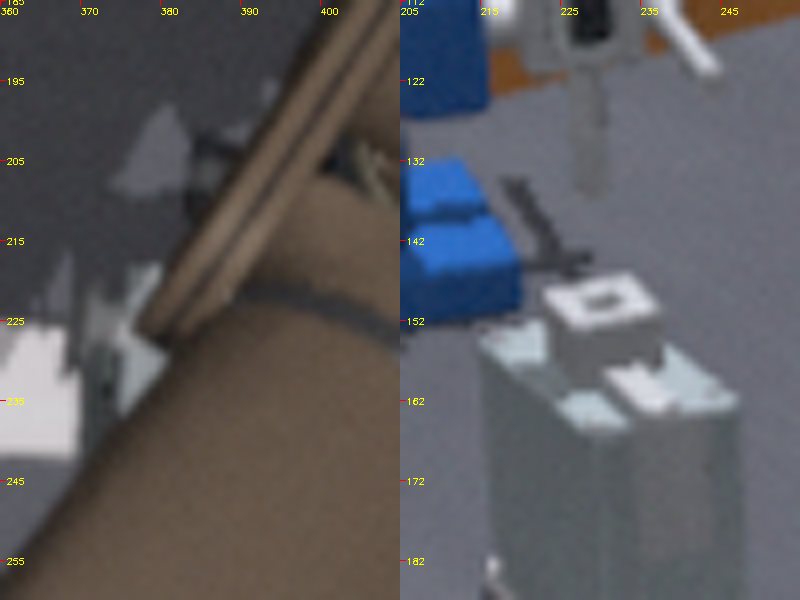

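The top view is blocked by the arm here. The scene crop shows the tip end at about (228,136) above the knob, with the recess at (229.7,149.3). I centre and lower to about 10 mm above the knob, then compare again.

```bash
python3 - <<'E'
from h import *
go([.5152,-.2406,.219],1.384); print(ctrl.get_state()["eef_pos"])
E
```

```text
shift [ 0.1028  0.0142 -0.0158] turn [-0.0005  0.0003 -0.0004] alt [ 1.9995e+00 -7.0000e-04 -5.0000e-04] q [-0.6   0.05  1.82  0.    1.28 -1.99]
[ 0.52028257 -0.23676199  0.24983193]
```

Call:
play_rows(rows=[[0, [0.05, 0.014, -0.016], [0, 0, 0]], [0, [0.1, 0.014, -0.016], [0, 0, 0]], [0, [0.1, 0.014, -0.016], [0, 0, 0]], [0, [0.1, 0.014, -0.016], [0, 0, 0]], [0, [0.1, 0.014, -0.016], [0, 0, 0]], [0, [0.1, 0.014, -0.016], [0, 0, 0]]])

```text
time: 5.97
eef_pos: [0.5158, -0.2422, 0.2216]
tcp_rot: [-0.451, 0.545, 0.45, 0.545]
contact_force: [-0.7, -0.1, -0.7]
opening: 0.156
```

```bash
python3 - <<'E'
from h import *; from crop import *
c=cams.read_camera("scene"); s=ctrl.get_state()["eef_pos"]; print(s)
im=c["color"][:,:,::-1].copy(); cv2.imwrite("pics/scene4.png",im)
y=1.384-np.pi/2
def sq(x,yy,a,h,z): return proj(c,world([x,yy,a],[(h,h,z),(h,-h,z),(-h,-h,z),(-h,h,z)]))
print("tip",sq(s[0],s[1],y,.005,s[2]-.0589).round(1).tolist())
print("knob",sq(.5152,-.2406,y,.017,.147).round(1).tolist(),"recess",sq(.5152,-.2406,y,.006,.147).mean(0).round(1))
cv2.imwrite("pics/c4.png",crop(im,205,110,50,60,10))
d=crop(im,205,110,50,60,10)
def dr(p,col): cv2.polylines(d,[np.round((p-[205,110]+.5)*10-.5).astype(int)],True,col,1)
e=d.copy()
dr(sq(s[0],s[1],y,.005,s[2]-.0589),(0,0,255)); dr(sq(.5152,-.2406,y,.017,.147),(0,255,0)); dr(sq(.5152,-.2406,y,.006,.147),(0,255,0))
cv2.imwrite("pics/c4.png",np.hstack([e[:,:400],d[:,:400]])[:600])
E
```

```text
[ 0.51580729 -0.24233295  0.2216079 ]
tip [[227.8, 145.8], [226.5, 144.5], [229.8, 143.8], [231.0, 145.1]]
knob [[226.2, 153.3], [222.1, 148.7], [232.9, 146.6], [237.1, 151.0]] recess [229.6 149.9]
```

View pics/c4.png

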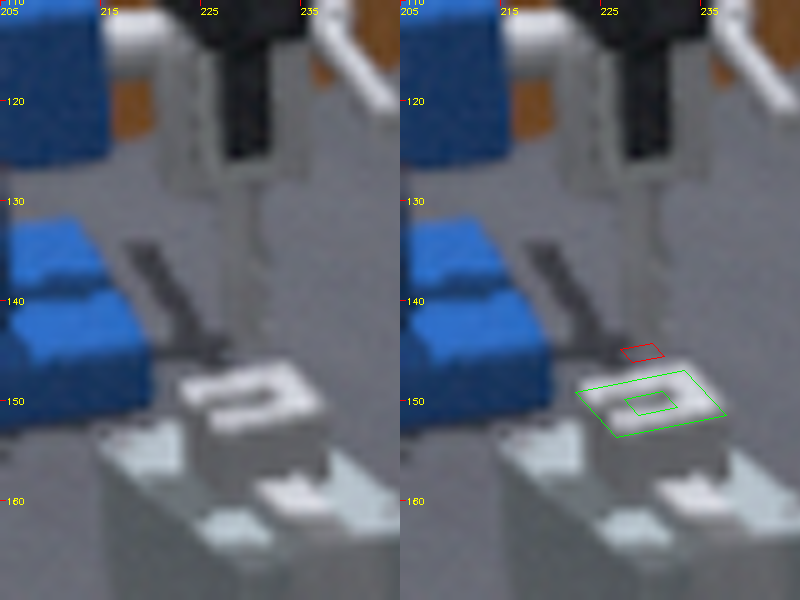

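The knob top is observed about 0.85 px above the prediction and level sideways. The tip sits directly above the recess at around x = 229 px, but grey on grey, so I read the intensity profile.

```bash
python3 - <<'E'
import cv2
g=cv2.cvtColor(cv2.imread("pics/scene4.png"),cv2.COLOR_BGR2GRAY)
import numpy as np
print("     ",*range(221,239))
for r in list(range(128,147)): print(r,*g[r,221:239])
b=cv2.imread("pics/scene4.png").astype(int); print("b-r")
for r in list(range(128,147)): print(r,*(b[r,221:239,0]-b[r,221:239,2]))
E
```

```text
221 222 223 224 225 226 227 228 229 230 231 232 233 234 235 236 237 238
128 98 103 101 99 99 102 103 101 94 86 93 104 110 106 105 111 111 113
129 107 104 100 96 92 93 102 102 99 89 101 112 112 111 112 112 113 111
130 111 110 109 106 105 99 102 103 101 94 107 112 112 112 111 112 114 113
131 112 113 112 110 111 106 104 105 102 92 107 110 109 109 114 110 111 109
132 111 115 112 112 111 102 103 106 101 95 106 110 109 112 111 112 110 109
133 112 109 107 112 112 109 105 107 101 93 104 110 111 108 109 109 111 111
134 107 113 112 112 110 109 107 106 103 93 97 109 108 111 110 110 109 110
135 102 113 110 110 111 108 108 108 103 96 93 104 109 110 109 113 113 111
136 79 105 108 111 113 110 104 106 104 107 99 103 109 110 110 108 111 108
137 63 100 112 110 111 111 103 105 102 104 109 110 111 110 110 110 108 110
138 64 75 100 108 112 110 101 103 101 98 103 109 110 108 111 108 107 106
139 62 63 78 102 109 109 99 100 98 100 98 108 113 111 112 109 111 110
140 71 62 63 96 108 110 101 103 99 99 103 110 110 111 108 111 109 110
141 100 74 65 76 102 108 101 101 97 100 103 107 111 110 109 111 111 111
142 10
[... 633 characters left out ...]
 12 12 12 10 13 13
134 12 13 14 15 12 13 8 7 6 6 9 12 12 12 14 13 13 11
135 12 12 14 14 12 13 7 7 9 7 9 16 16 15 16 14 12 11
136 10 11 15 13 12 12 7 7 7 4 7 13 14 14 15 14 14 16
137 9 14 16 13 12 12 7 8 7 8 9 15 15 13 14 14 14 13
138 7 10 14 15 9 10 8 5 6 6 9 13 15 14 14 14 14 15
139 10 9 9 13 14 10 9 7 3 6 8 13 13 14 13 14 13 14
140 10 7 9 14 12 12 11 8 5 6 9 13 13 14 12 12 12 15
141 11 8 9 10 13 12 11 6 6 7 8 12 12 15 10 14 13 14
142 15 11 9 5 13 13 10 7 4 6 8 12 14 11 14 12 13 13
143 13 10 8 7 10 10 10 7 6 8 6 12 12 10 13 13 14 13
144 11 9 10 9 8 10 6 7 9 8 7 12 14 12 14 15 14 13
145 13 10 9 11 9 8 14 12 11 12 12 12 13 14 13 13 13 12
146 14 11 11 11 8 9 10 14 14 13 14 11 11 12 13 12 12 15
```

```bash
python3 - <<'E'
from h import *; import cv2
c={n:cams.read_camera(n) for n in("scene","top")}
h=.017;L=[(h,h,.147),(h,-h,.147),(-h,-h,.147),(-h,h,.147)]
px=unit([(213,430),(180,387),(287,362),(323,403)],10,205,110)
print(fit([.515,-.24,-.15],[("scene",L,px)],c))
# brightness fit on the untouched top picture: template match of knob top + hole over x,y,yaw
from scipy.ndimage import map_coordinates
for n,f in(("top","top0"),("scene","scene0")):
    g=cv2.GaussianBlur(cv2.imread(f"pics/{f}.png"),(0,0),.6).mean(2)
    a=np.linspace(-1,1,41)
    def ring(r):  return np.r_[[(r,t*r,.147) for t in a],[(-r,t*r,.147) for t in a],[(t*r,r,.147) for t in a],[(t*r,-r,.147) for t in a]]
    def s(p,r): q=proj(c[n],world(p,ring(r)));return map_coordinates(g,[q[:,1],q[:,0]],order=1).mean()
    for rr in((.0145,.0195),(.009,.004)):
        best=max(((s(p,rr[0])-s(p,rr[1])),p) for p in [(x,y,w) for x in np.arange(.508,.522,.001) for y in np.arange(-.247,-.234,.001) for w in np.arange(-.35,.06,.03)])
        print(n,rr,np.round(best[0],1),np.round(best[1],4))
E
```

```text
(array([ 0.51225951, -0.24511363, -0.2211187 ]), array([[ 0.12170787, -0.13944044],
       [-0.26398029, -0.41123185],
       [-0.05876143,  0.07666399],
       [ 0.19204316,  0.47547518]]))
top (0.0145, 0.0195) 28.6 [ 0.517 -0.242 -0.17 ]
top (0.009, 0.004) 31.1 [ 0.515 -0.242 -0.17 ]
scene (0.0145, 0.0195) 47.7 [ 0.512 -0.245 -0.23 ]
scene (0.009, 0.004) 32.9 [ 0.513 -0.243 -0.35 ]
```

```bash
python3 - <<'E'
from h import *
s=ctrl.get_state();print(s["eef_pos"],s["contact_force"],s["wrist_torque"])
go([.5156,-.2416,.203],1.384)
E
```

```text
[ 0.5155623  -0.24241715  0.22126318] [ 0.45243596 -0.37492474 -0.40162367] [0.00679008 0.03561206 0.08150549]
shift [0.0609 0.0005 0.0027] turn [-0.0016 -0.0005  0.001 ] alt [1.9984e+00 1.5000e-03 7.0000e-04] q [-0.62  0.06  1.85 -0.    1.23 -2.  ]
```

Call:
play_rows(rows=[[0, [0.02, 0.0005, 0.0025], [0, 0, 0]], [0, [0.035, 0.0005, 0.0025], [0, 0, 0]], [0, [0.045, 0.0005, 0.0025], [0, 0, 0]], [0, [0.055, 0.0005, 0.0025], [0, 0, 0]], [0, [0.062, 0.0005, 0.0025], [0, 0, 0]], [0, [0.062, 0.0005, 0.0025], [0, 0, 0]], [0, [0.062, 0.0005, 0.0025], [0, 0, 0]]])

```text
time: 6.7
eef_pos: [0.5151, -0.2415, 0.2012]
tcp_rot: [-0.45, 0.545, 0.45, 0.545]
contact_force: [1.3, -0.2, -1.3]
opening: 0.157
```

```bash
python3 - <<'E'
from h import *
s=ctrl.get_state();print(s["eef_pos"],s["contact_force"],s["wrist_torque"])
go([.5156,-.2416,.203],1.384)
E
```

```text
[ 0.51514311 -0.2414563   0.20120244] [ 1.26853112 -0.15480129 -1.30970013] [-0.0200645  -0.21334326  0.0252741 ]
shift [-0.006  -0.0016 -0.0002] turn [-0.0018  0.0002  0.    ] alt [ 1.9982e+00  0.0000e+00 -3.0000e-04] q [-0.62  0.08  1.87  0.    1.19 -2.  ]
```

Call:
play_rows(rows=[[0, [0.008, 0, 0], [0, 0, 0]], [0, [0.015, 0, 0], [0, 0, 0]], [0, [0.022, 0, 0], [0, 0, 0]], [0, [0.03, 0, 0], [0, 0, 0]], [0, [0.037, 0, 0], [0, 0, 0]], [0, [0.037, 0, 0], [0, 0, 0]], [0, [0.037, 0, 0], [0, 0, 0]]])

```text
time: 7.28
eef_pos: [0.5151, -0.2415, 0.1902]
tcp_rot: [-0.45, 0.545, 0.45, 0.545]
contact_force: [2.1, -0.3, -1.9]
opening: 0.157
```

```bash
python3 - <<'E'
from h import *
s=ctrl.get_state();print(s["eef_pos"],s["contact_force"],s["wrist_torque"],s["opening"])
E
```

```text
[ 0.51513495 -0.24147245  0.19022251] [ 2.06775763 -0.27354747 -1.86267469] [-0.00735467 -0.28395658  0.10681891] 0.15720406745040305
```

The tip is 16 mm deep with light forces, so the key is in the recess with the shutter still closed. Now I turn it clockwise in stages.

Call:
play_rows(rows=[[0, [0, -0.0015, 0], [0.05, 0, 0]], [0, [0, -0.0015, 0], [0.1, 0, 0]], [0, [0, -0.0015, 0], [0.16, 0, 0]], [0, [0, -0.0015, 0], [0.22, 0, 0]], [0, [0, -0.0015, 0], [0.28, 0, 0]], [0, [0, -0.0015, 0], [0.34, 0, 0]], [0, [0, -0.0015, 0], [0.4, 0, 0]], [0, [0, -0.0015, 0], [0.4, 0, 0]]])

```text
time: 7.95
eef_pos: [0.5154, -0.2426, 0.1908]
tcp_rot: [-0.26, 0.658, 0.259, 0.657]
contact_force: [-0.2, -2.1, -1.7]
opening: 0.154
```

```bash
python3 - <<'E'
from h import *
s=ctrl.get_state();print(s["eef_pos"],s["contact_force"],s["wrist_torque"],s["opening"]); m=R.from_quat(s["tcp_rot"]).as_matrix();print(m.round(3),np.arctan2(m[1,2],m[0,2]))
E
```

```text
[ 0.51543961 -0.24258849  0.19076263] [-0.16826631 -2.09346011 -1.69223167] [-0.68184081 -0.02977343  0.08048533] 0.1540776995960506
[[-0.    -0.683  0.73 ]
 [-0.003  0.73   0.683]
 [-1.    -0.002 -0.002]] 0.7518287275815974
```

Call:
play_rows(rows=[[0, [0, 0, 0], [0.05, 0, 0]], [0, [0, 0, 0], [0.1, 0, 0]], [0, [0, 0, 0], [0.16, 0, 0]], [0, [0, 0, 0], [0.22, 0, 0]], [0, [0, 0, 0], [0.28, 0, 0]], [0, [0, 0, 0], [0.34, 0, 0]], [0, [0, 0, 0], [0.38, 0, 0]], [0, [0, 0, 0], [0.38, 0, 0]], [0, [0, 0, 0], [0.38, 0, 0]]])

```text
time: 8.7
eef_pos: [0.5146, -0.243, 0.1907]
tcp_rot: [-0.058, 0.706, 0.056, 0.704]
contact_force: [-3.2, -4.4, 0.1]
opening: 0.153
```

```bash
python3 - <<'E'
from h import *; from crop import *
s=ctrl.get_state();print(s["eef_pos"],s["contact_force"],s["wrist_torque"],s["opening"]); m=R.from_quat(s["tcp_rot"]).as_matrix();print(np.arctan2(m[1,2],m[0,2]))
im=cams.read_camera("scene")["color"][:,:,::-1];cv2.imwrite("pics/c5.png",crop(im,195,105,60,75,8))
E
```

```text
[ 0.51458214 -0.24297301  0.19072633] [-3.18599048 -4.4360868   0.1338351 ] [-0.9842434   0.59788103  0.10737566] 0.15288904794218355
0.1603360435792607
```

View pics/c5.png

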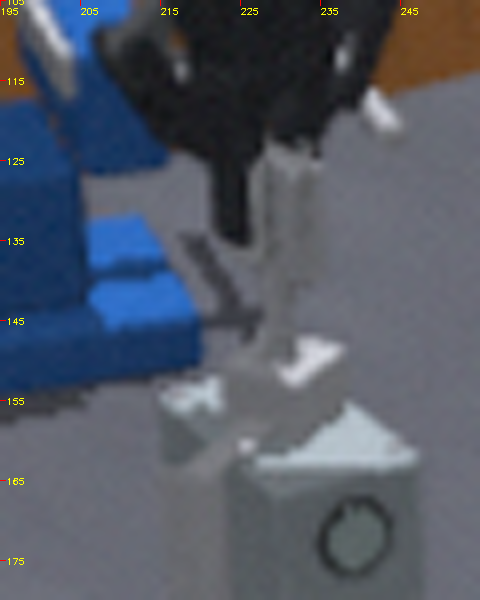

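The picture shows the blade swung to the lower left and the lens fully visible at (232,172), so the shutter is open. By yaw minus play I estimate about 1.15 rad. I relax the twist, release and retreat upward.

Call:
play_rows(rows=[[0, [0, -0.002, -0.002], [-0.03, 0, 0]], [0, [0, -0.002, -0.002], [-0.03, 0, 0]], [60, [0, -0.002, -0.002], [-0.03, 0, 0]], [100, [0, -0.002, -0.002], [-0.03, 0, 0]], [100, [0, -0.002, -0.002], [-0.03, 0, 0]], [100, [0, -0.002, -0.002], [-0.03, 0, 0]], [100, [0, -0.002, -0.002], [-0.03, 0, 0]], [100, [0, -0.002, -0.002], [-0.03, 0, 0]], [100, [0, -0.002, -0.002], [-0.03, 0, 0]]])

```text
time: 9.5
eef_pos: [0.5151, -0.2421, 0.1905]
tcp_rot: [-0.072, 0.703, 0.072, 0.703]
contact_force: [0.4, 0.2, 0.0]
opening: 1.002
```

Call:
play_rows(rows=[[100, [-0.05, 0, 0], [0, 0, 0]], [100, [-0.12, 0, 0], [0, 0, 0]], [100, [-0.22, 0, 0], [0, 0, 0]], [100, [-0.32, 0, 0], [0, 0, 0]], [100, [-0.36, 0, 0], [0, 0, 0]], [100, [-0.36, 0, 0], [0, 0, 0]], [100, [-0.36, 0, 0], [0, 0, 0]]])

```text
time: 10.08
eef_pos: [0.515, -0.2422, 0.2983]
tcp_rot: [-0.072, 0.703, 0.072, 0.704]
contact_force: [-0.2, 0.2, 0.2]
opening: 1.001
```

```bash
python3 - <<'E'
from h import *
s=ctrl.get_state();print(s["eef_pos"],s["contact_force"],s["opening"])
go([.55,-.02,.27],1.398);go([.4775,.2545,.15],1.398)
E
```

```text
[ 0.51503959 -0.2422412   0.29828562] [-0.2321286   0.22280075  0.17592135] 1.0012927498613757
shift [0.0942 0.7021 0.2636] turn [-7.607e-01  1.000e-04  3.000e-04] alt [ 1.2393e+00  4.0000e-04 -1.0000e-04] q [-0.62  0.01  1.77  0.    1.37 -0.82]
shift [0.4939 1.6471 0.2113] turn [-7.607e-01  1.000e-04  3.000e-04] alt [ 1.2393e+00  4.0000e-04 -1.0000e-04] q [-0.62  0.01  1.77  0.    1.37 -0.82]
```

Call:
play_rows(rows=[[100, [0.03, 0.2, 0.07], [-0.08, 0, 0]], [100, [0.09, 0.7, 0.26], [-0.76, 0, 0]], [100, [0.09, 0.7, 0.26], [-0.76, 0, 0]], [100, [0.09, 0.7, 0.26], [-0.76, 0, 0]], [100, [0.09, 0.7, 0.26], [-0.76, 0, 0]], [100, [0.09, 0.7, 0.26], [-0.76, 0, 0]], [100, [0.09, 0.7, 0.26], [-0.76, 0, 0]], [100, [0.09, 0.7, 0.26], [-0.76, 0, 0]], [100, [0.09, 0.7, 0.26], [-0.76, 0, 0]], [100, [0.09, 0.7, 0.26], [-0.76, 0, 0]]])

```text
time: 10.92
eef_pos: [0.5476, -0.0201, 0.2678]
tcp_rot: [-0.455, 0.541, 0.458, 0.539]
contact_force: [-0.5, -0.5, -0.2]
opening: 0.998
```

```bash
python3 - <<'E'
from h import *; from crop import *
go([.4775,.2545,.17],1.398)
c={n:cams.read_camera(n)["color"][:,:,::-1] for n in("top","scene")}
for n in c: cv2.imwrite(f"pics/{n}6.png",c[n])
cv2.imwrite("pics/c6.png",np.hstack([crop(c["top"],370,190,50,75,8),crop(c["scene"],205,112,50,75,8)]))
E
```

```text
shift [0.3285 0.3814 0.8635] turn [ 0.0032  0.0002 -0.0038] alt [-1.9968e+00  5.9000e-03  3.0000e-04] q [-0.22 -0.02  1.85 -0.    1.32 -1.62]
```

View pics/c6.png

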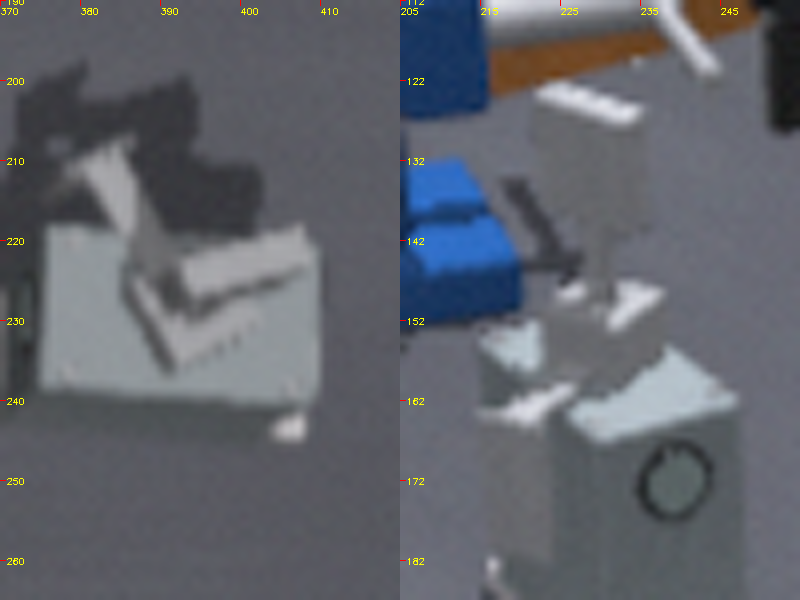

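The key stands upright in the knob (scene (228,135)). The shutter arm points away in top at (382,209), which gives a joint angle of about 1.05 rad, so the lens is clear. Next is the cell.

Call:
play_rows(rows=[[100, [0, 0.1, 0.25], [0, 0, 0]], [100, [0.1, 0.38, 0.86], [0, 0, 0]], [100, [0.1, 0.38, 0.86], [0, 0, 0]], [100, [0.3, 0.38, 0.86], [0, 0, 0]], [100, [0.33, 0.38, 0.86], [0, 0, 0]], [100, [0.33, 0.38, 0.86], [0, 0, 0]], [100, [0.33, 0.38, 0.86], [0, 0, 0]], [100, [0.33, 0.38, 0.86], [0, 0, 0]], [100, [0.33, 0.38, 0.86], [0, 0, 0]], [100, [0.33, 0.38, 0.86], [0, 0, 0]]])

```text
time: 11.85
eef_pos: [0.4807, 0.2528, 0.1712]
tcp_rot: [-0.455, 0.542, 0.455, 0.54]
contact_force: [0.3, -0.2, -0.1]
opening: 0.999
```

```bash
python3 - <<'E'
from h import *
print(ctrl.get_state()["eef_pos"]);go([.4772,.2546,.1],1.403)
E
```

```text
[0.48067731 0.25276067 0.17119497]
shift [0.2373 0.012  0.0045] turn [-0.0035 -0.0012 -0.0013] alt [ 1.9965e+00 -2.1000e-03  1.8000e-03] q [ 0.3   0.06  1.95 -0.    1.13 -1.1 ]
```

Call:
play_rows(rows=[[100, [0.1, 0.012, 0.0045], [-0.0035, 0, 0]], [100, [0.2, 0.012, 0.0045], [-0.0035, 0, 0]], [100, [0.237, 0.012, 0.0045], [-0.0035, 0, 0]], [100, [0.237, 0.012, 0.0045], [-0.0035, 0, 0]], [100, [0.237, 0.012, 0.0045], [-0.0035, 0, 0]]])

```text
time: 12.27
eef_pos: [0.479, 0.254, 0.1021]
tcp_rot: [-0.456, 0.541, 0.456, 0.541]
contact_force: [0.8, 0.2, 0.1]
opening: 1.0
```

```bash
python3 - <<'E'
from h import *
print(ctrl.get_state()["eef_pos"]);go([.4772,.2546,.022],1.403)
E
```

```text
[0.47899839 0.25396531 0.10210513]
shift [0.267  0.0064 0.0011] turn [-0.0016 -0.      0.0002] alt [1.9984e+00 4.0000e-04 1.0000e-04] q [ 0.3   0.14  2.   -0.    1.   -1.1 ]
```

Call:
play_rows(rows=[[100, [0.08, 0.004, 0.001], [0, 0, 0]], [100, [0.16, 0.004, 0.001], [0, 0, 0]], [100, [0.22, 0.004, 0.001], [0, 0, 0]], [100, [0.262, 0.004, 0.001], [0, 0, 0]], [100, [0.262, 0.004, 0.001], [0, 0, 0]], [100, [0.262, 0.004, 0.001], [0, 0, 0]], [60, [0.262, 0.004, 0.001], [0, 0, 0]], [45, [0.262, 0.004, 0.001], [0, 0, 0]], [30, [0.262, 0.004, 0.001], [0, 0, 0]], [30, [0.262, 0.004, 0.001], [0, 0, 0]]], force=30)

```text
time: 13.1
eef_pos: [0.4777, 0.2557, 0.0239]
tcp_rot: [-0.456, 0.54, 0.456, 0.541]
contact_force: [-0.5, -0.6, 0.4]
opening: 0.456
```

Call:
play_rows(rows=[[20, [0, 0, 0], [0, 0, 0]], [20, [0, 0, 0], [0, 0, 0]], [20, [0, 0, 0], [0, 0, 0]], [20, [0, 0, 0], [0, 0, 0]], [20, [0, 0, 0], [0, 0, 0]]], force=40)

```text
time: 13.52
eef_pos: [0.4778, 0.2557, 0.0239]
tcp_rot: [-0.456, 0.54, 0.456, 0.541]
contact_force: [-0.3, -0.5, 6.1]
opening: 0.416
```

```bash
python3 - <<'E'
from h import *
s=ctrl.get_state();print(s["eef_pos"],s["contact_force"],s["wrist_torque"],s["opening"]);m=R.from_quat(s["tcp_rot"]).as_matrix();print(m.round(3),np.arctan2(m[1,2],m[0,2]))
E
```

```text
[0.47778811 0.25566677 0.02386954] [-0.32079867 -0.54799666  6.06999427] [-0.12429982  0.09811159 -0.023935  ] 0.41568833829520585
[[ 0.002 -0.986  0.167]
 [ 0.     0.167  0.986]
 [-1.    -0.001  0.001]] 1.4025646117601371
```

Call:
play_rows(rows=[[20, [-0.04, 0, 0], [0, 0, 0]], [20, [-0.12, 0, 0], [0, 0, 0]], [20, [-0.24, 0, 0], [0, 0, 0]], [20, [-0.36, 0, 0], [0, 0, 0]], [20, [-0.48, 0, 0], [0, 0, 0]], [20, [-0.58, 0, 0], [0, 0, 0]], [20, [-0.62, 0, 0], [0, 0, 0]], [20, [-0.62, 0, 0], [0, 0, 0]], [20, [-0.62, 0, 0], [0, 0, 0]]])

```text
time: 14.27
eef_pos: [0.4763, 0.2553, 0.2078]
tcp_rot: [-0.456, 0.541, 0.456, 0.54]
contact_force: [-0.0, -0.6, -2.2]
opening: 0.417
```

```bash
python3 - <<'E'
from h import *
s=ctrl.get_state();print(s["eef_pos"],s["contact_force"],s["opening"])
go([.5,.08,.21],-.0715);go([.5267,-.0867,.2],-.0715)
E
```

```text
[0.47633049 0.25525515 0.20783721] [-0.00469061 -0.58614081 -2.19958738] 0.417225109015035
shift [-0.0071 -0.1757 -0.5627] turn [ 9.384e-01 -7.000e-04 -3.000e-04] alt [-1.0616e+00  3.0000e-04 -7.0000e-04] q [ 0.3   0.01  1.93  0.    1.2  -1.1 ]
shift [ 0.0263 -0.3565 -1.0956] turn [ 9.384e-01 -7.000e-04 -3.000e-04] alt [-1.0616e+00  3.0000e-04 -7.0000e-04] q [ 0.3   0.01  1.93  0.    1.2  -1.1 ]
```

Call:
play_rows(rows=[[20, [0, -0.03, -0.08], [0.04, 0, 0]], [20, [0, -0.06, -0.18], [0.11, 0, 0]], [20, [0, -0.1, -0.3], [0.19, 0, 0]], [20, [0, -0.14, -0.42], [0.27, 0, 0]], [20, [0, -0.18, -0.54], [0.34, 0, 0]], [20, [0, -0.2, -0.6], [0.42, 0, 0]], [20, [0, -0.2, -0.6], [0.5, 0, 0]], [20, [0, -0.2, -0.6], [0.54, 0, 0]], [20, [0, -0.2, -0.6], [0.54, 0, 0]]])

```text
time: 15.02
eef_pos: [0.504, 0.0673, 0.2048]
tcp_rot: [-0.192, 0.683, 0.193, 0.678]
contact_force: [-0.5, -0.1, -1.5]
opening: 0.416
```

```bash
python3 - <<'E'
from h import *
s=ctrl.get_state();print(s["eef_pos"],s["contact_force"],s["opening"])
go([.5267,-.0867,.2],-.0715)
E
```

```text
[0.50399138 0.06732851 0.20479962] [-0.5087589  -0.14691169 -1.53437   ] 0.4161478287293275
shift [ 0.0152 -0.477  -0.2046] turn [ 0.3968 -0.0045 -0.0015] alt [-1.6032  0.0019 -0.0058] q [-0.07 -0.06  2.    0.    1.2  -0.62]
```

Call:
play_rows(rows=[[20, [0, -0.08, -0.03], [0.06, 0, 0]], [20, [0, -0.18, -0.07], [0.13, 0, 0]], [20, [0, -0.28, -0.12], [0.2, 0, 0]], [20, [0, -0.38, -0.16], [0.28, 0, 0]], [20, [0, -0.44, -0.19], [0.35, 0, 0]], [20, [0, -0.477, -0.204], [0.397, 0, 0]], [20, [0, -0.477, -0.204], [0.397, 0, 0]], [20, [0, -0.477, -0.204], [0.397, 0, 0]], [20, [0, -0.477, -0.204], [0.397, 0, 0]]])

```text
time: 15.77
eef_pos: [0.5284, -0.0848, 0.2072]
tcp_rot: [0.024, 0.708, -0.023, 0.706]
contact_force: [0.1, 0.5, -1.4]
opening: 0.421
```

```bash
python3 - <<'E'
from h import *
s=ctrl.get_state();print(s["eef_pos"],s["contact_force"],s["opening"])
go([.5267,-.0867,.083],-.0715)
E
```

```text
[ 0.52839495 -0.08481562  0.20720427] [ 0.11898861  0.50364528 -1.43833705] 0.4208554683524747
shift [ 0.414  -0.0072 -0.004 ] turn [ 0.0034 -0.0019 -0.0008] alt [-1.9966e+00  1.3000e-03 -2.9000e-03] q [-0.35  0.    1.94  0.    1.2  -0.28]
```

Call:
play_rows(rows=[[20, [0.06, -0.007, -0.004], [0.003, 0, 0]], [20, [0.13, -0.007, -0.004], [0.003, 0, 0]], [20, [0.2, -0.007, -0.004], [0.003, 0, 0]], [20, [0.22, -0.007, -0.004], [0.003, 0, 0]], [20, [0.22, -0.007, -0.004], [0.003, 0, 0]]])

```text
time: 16.18
eef_pos: [0.526, -0.0862, 0.1401]
tcp_rot: [0.026, 0.709, -0.025, 0.705]
contact_force: [0.2, -0.0, -0.5]
opening: 0.414
```

```bash
python3 - <<'E'
from h import *; from crop import *
s=ctrl.get_state();print(s["eef_pos"],s["contact_force"],s["opening"])
go([.5267,-.0867,.083],-.0715)
im=cams.read_camera("scene")["color"][:,:,::-1];cv2.imwrite("pics/c7.png",crop(im,190,30,160,200,3)[:600])
E
```

```text
[ 0.52600737 -0.08621533  0.14014706] [ 0.23594554 -0.03176059 -0.54584187] 0.41400152972039633
shift [ 0.1905 -0.0018  0.0035] turn [ 0.0001 -0.0036 -0.0011] alt [-1.9999e+00  1.7000e-03 -5.6000e-03] q [-0.35  0.07  2.    0.    1.08 -0.28]
```

View pics/c7.png

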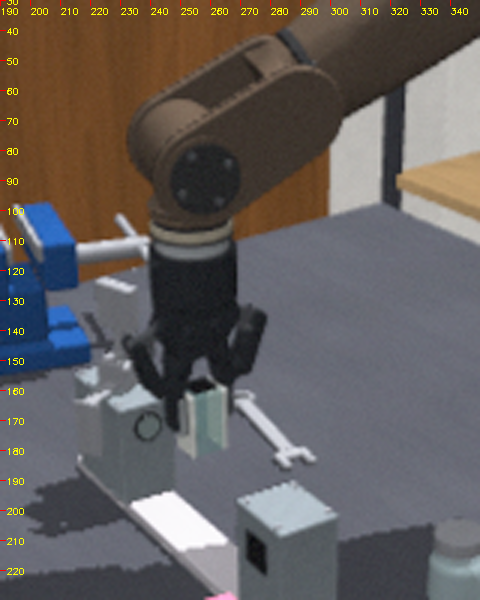

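The scene shows the cell between the fingers by its frosted faces, in the gap above the rail. The brown wrist link stays about 75 mm above the key even after the last descent. I lower to beam height.

Call:
play_rows(rows=[[20, [0.05, -0.001, 0.002], [0, 0, 0]], [20, [0.11, -0.001, 0.002], [0, 0, 0]], [20, [0.16, -0.001, 0.002], [0, 0, 0]], [20, [0.185, -0.001, 0.002], [0, 0, 0]], [20, [0.185, -0.001, 0.002], [0, 0, 0]], [20, [0.185, -0.001, 0.002], [0, 0, 0]], [20, [0.185, -0.001, 0.002], [0, 0, 0]]])

```text
time: 16.82
eef_pos: [0.5297, -0.0886, 0.089]
tcp_rot: [0.026, 0.706, -0.026, 0.708]
contact_force: [-0.1, 0.2, -1.3]
opening: 0.422
```

```bash
python3 - <<'E'
from h import *; from crop import *
s=ctrl.get_state();print(s["eef_pos"],s["contact_force"],s["opening"])
go([.5267,-.0867,.083],-.0715)
c={n:cams.read_camera(n) for n in("top","scene")}
im={n:c[n]["color"][:,:,::-1].copy() for n in c}
n="scene"; k=8; d=crop(im[n],200,112,70,75,k); d0=d.copy()
p=[.5267,-.0867,1.4993-np.pi/2*0]
for z in(.065,.125):
    q=proj(c[n],world(p,[(.015,.018,z),(.015,-.018,z),(-.015,-.018,z),(-.015,.018,z)]))
    cv2.polylines(d,[np.round((q-[200,112]+.5)*k-.5).astype(int)],True,(0,0,255),1)
cv2.imwrite("pics/c8.png",np.hstack([d[:,200:560],d0[:,:420]]))
cv2.imwrite("pics/top8.png",im["top"])
E
```

```text
[ 0.52967081 -0.08863422  0.08902678] [-0.06871278  0.18774984 -1.25780314] 0.42166559026815703
shift [ 0.0201  0.0057 -0.0104] turn [-0.0015  0.0018  0.0005] alt [ 1.9985e+00  8.0000e-04 -2.8000e-03] q [-0.35  0.15  2.02  0.    0.97 -0.28]
```

View pics/c8.png

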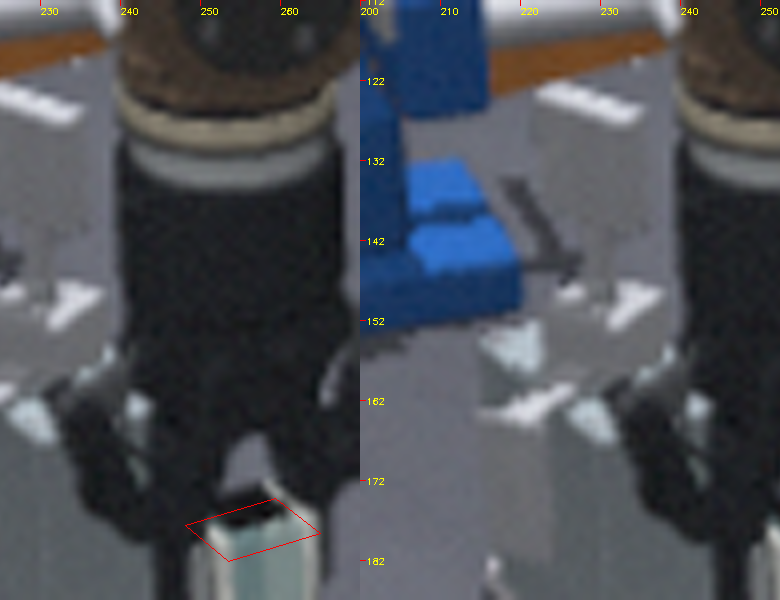

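Call:
play_rows(rows=[[20, [0, 0, 0], [0, 0, 0]], [20, [0, 0, 0], [0, 0, 0]], [20, [0, 0, 0], [0, 0, 0]], [20, [0, 0, 0], [0, 0, 0]], [20, [0, 0, 0], [0, 0, 0]], [20, [0, 0, 0], [0, 0, 0]]])

```text
time: 17.42
eef_pos: [0.5284, -0.0883, 0.0873]
tcp_rot: [0.026, 0.707, -0.026, 0.707]
contact_force: [0.3, 0.2, -2.1]
opening: 0.412
```

```bash
python3 - <<'E'
from h import *
s=ctrl.get_state();print(s["eef_pos"],s["contact_force"],s["opening"],s["dq"].round(4))
go([.5267,-.0867,.083],-.0715)
E
```

```text
[ 0.52841259 -0.08831433  0.08730146] [ 0.3218016   0.20378365 -2.10496328] 0.41226531160130286 [ 0.0007  0.0008  0.0011  0.0006 -0.0004  0.002 ]
shift [ 0.0143  0.0049 -0.0061] turn [-0.0017 -0.0001 -0.    ] alt [ 1.9983e+00 -1.0000e-04  1.0000e-04] q [-0.36  0.15  2.02  0.    0.97 -0.28]
```

Call:
play_rows(rows=[[20, [0.007, 0.003, -0.004], [0, 0, 0]], [20, [0.014, 0.005, -0.006], [0, 0, 0]], [20, [0.014, 0.005, -0.006], [0, 0, 0]], [20, [0.014, 0.005, -0.006], [0, 0, 0]], [20, [0.014, 0.005, -0.006], [0, 0, 0]], [20, [0.014, 0.005, -0.006], [0, 0, 0]], [20, [0.014, 0.005, -0.006], [0, 0, 0]], [20, [0.014, 0.005, -0.006], [0, 0, 0]]])

```text
time: 18.08
eef_pos: [0.5269, -0.0868, 0.0832]
tcp_rot: [0.026, 0.707, -0.026, 0.707]
contact_force: [0.2, 0.8, -0.9]
opening: 0.413
```

```bash
python3 - <<'E'
from h import *; from crop import *
s=ctrl.get_state();print(s["eef_pos"],s["contact_force"],s["opening"],s["dq"].round(4))
go([.5267,-.0867,.083],-.0715)
c={n:cams.read_camera(n)["color"][:,:,::-1] for n in("top","scene")}
c8=crop(c["scene"],205,110,70,100,6)[:600]; t=crop(c["top"],330,190,60,100,6)[:600,:360]
cv2.imwrite("pics/c9.png",np.hstack([c8,t]))
E
```

```text
[ 0.52687472 -0.08676214  0.08322678] [ 0.18234762  0.79426229 -0.93074206] 0.41343128048967565 [-0.0002  0.0007  0.0018  0.0014  0.0001 -0.0008]
shift [ 0.0008  0.0002 -0.0006] turn [-0.0017  0.0001  0.    ] alt [ 1.9983e+00  0.0000e+00 -2.0000e-04] q [-0.35  0.15  2.03  0.    0.96 -0.28]
```

View pics/c9.png

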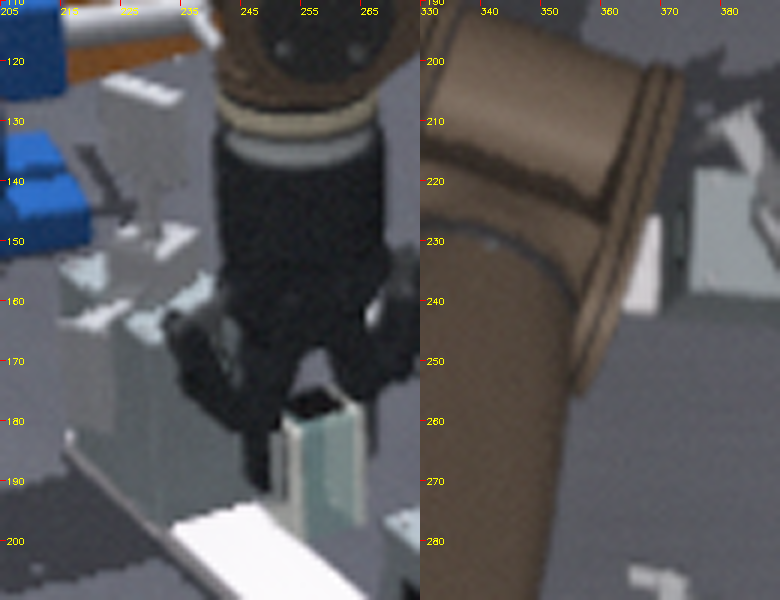

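The scene shows the cell upright in the gap (cap centre about (257.2,176.7)), the key standing untouched at (228,135), and the wrist clear of both. I do one numeric check of the cap position against the prediction and hand in if they agree.

```bash
python3 - <<'E'
from h import *
c=cams.read_camera("scene")
q=proj(c,np.array([[.5267,-.0867,.129]]))[0]; o=unit([(316,403)],6,205,110)[0]
d=np.linalg.norm(q-o); print(q,o,d)
s=ctrl.get_state(); print(s["time"],s["eef_pos"],s["opening"])
if d<2.5: print(ctrl.sign_off())
E
```

```text
[256.02981413 176.39055058] [257.25 176.75] 1.2720288698252709
18.2333 [ 0.52683226 -0.08672262  0.0832065 ] 0.4180064504233054
the job is handed in; nothing more can be done
None
```

The job is handed in after about 18 s of robot time; no verdict was given.

**Key and shutter:** I put the grey key into the knob recess about 16 mm deep, with only light forces. I turned it clockwise, let go and backed off. The last picture shows it standing upright and untouched. I read the shutter at about 1.05 rad from the camera, enough to clear the 0.9 rad limit. The turn angle minus the key's play had suggested about 1.15 rad. The lens is plainly visible.

**Cell:** I gripped the large cell by its frosted faces; the jaws read 35 mm. I finished with it held at the beam point, the tool within 0.5 mm of its target.

**Last check and disagreements:**
- **Final check:** the cap was 1.3 px from its predicted place in the scene camera, about 3–4 mm and mostly in image x.
- **Camera disagreement:** the two cameras differed by 2–5 mm on some positions. I trusted the top view, because it matched where the gripper actually closed on the key.
- **Not confirmed:** the top camera could not check the cell at the end because the arm blocked it.

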